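# Close up the terminal box and its conduit saddle

### The job

Close up this bit of electrical installation: first swing the steel clamp lever inside the open terminal box fully down, then shut the box's white cover over it; the black strap of the conduit saddle must be shut too, before or after, as suits you. Both the cover and the strap spring back open unless they are pressed until their catch clicks and holds them shut; press firmly but do not slam or crush them, and leave the other things on the bench where they are.

Things in the scene. Friction and masses are not known exactly. Their poses are not given: they have to be found in the camera images.
- terminal_box: grey open-topped plastic box, 110 (x) x 120 (y) x 40 mm high, fixed to the bench, walls 4 mm, a black gland sticking out of its -y side. Origin: centre of its underside; z up, its own -x side is the front, with the catch in the middle of the front wall (36 to 52 mm up); the cover's hinge runs along its far (+x) rim
- cover (a joint): angle of the box's white cover (rad): 0 level, about 1.85 standing open; limits 0 and 2.1. Hinge line parallel to the box's y through (55, 0, 43) mm in its frame; the catch's height is set differently each time, so it clicks home and bottoms somewhere between 0 and 0.17 rad. It resists from 0.12 rad higher and takes 5 to 15 N at the front edge; let go unlatched, the cover springs up past 0.5
- cover_edge (a point): middle of the cover's free edge, on its outer face, 123 mm from the hinge; it turns with the cover. The cover is 126 mm wide and 5 mm thick, with a rim turned down; its outer face lies 3 mm outside the hinge line, 46 mm above the bench at 0
- clamp_lever (a joint): angle of the flat steel clamp lever on the black terminal block in the box (rad): 0 shut (level), about 1.4 standing up open; stiff, stays where left. Pivot line parallel to the box's x through (-15, 22, 31) mm in its frame; shut, it points to the box's -y. 16 mm wide, 6 thick, 45 long from the pivot; its top then lies 34 mm above the bench, 6 below the box's rim
- lever_tip (a point): end of the clamp lever, on its upper face (the face away from the block when shut), 45 mm from the pivot
- saddle: grey plastic conduit saddle fixed to the bench, base 32 (x) x 100 (y) x 12 mm, with a grey conduit 25 mm in diameter and 180 mm long along its x (top 37 mm up). Origin: underside of the base, below the conduit's axis; z up; the strap's hinge is at its +y end, the catch at its -y end
- strap (a joint): angle of the saddle's black strap (rad): 0 level over the conduit, about 1.8 standing open; limits 0 and 2.1. Hinge line parallel to the saddle's x through (0, 30, 18) mm in its frame; the catch's height differs each time, so it clicks home and bottoms somewhere between 0 and 0.17 rad. It resists from 0.12 rad higher and takes 5 to 15 N at the tab's end; unlatched, it springs up past 0.5
- strap_tab (a point): middle of the end of the strap's flat ribbed tab, on its outer face, 97 mm from the hinge; it turns with the strap. Shut, it points to the saddle's -y; the tab is 24 mm wide, 46 to 97 mm from the hinge, top 20.5 mm above the bench at 0; the hump over the conduit is 12 to 48 mm from the hinge, top 42 mm up
- bench_dog_a: bystander: black stepped plastic bench dog, 60 x 40 x 34 mm, loose, origin under its centre
- bench_dog_b: bystander: a second such bench dog
- screwdriver: bystander: screwdriver lying on the bench
- coupling: bystander: short upright grey tube, 32 mm across, 40 mm high, origin under its centre
- glue: bystander: white bottle with a yellow cap, 48 mm across, 130 mm high, origin under its centre
- spare_saddle: bystander: loose grey saddle base without strap, 32 x 90 x 24 mm
- spanner: bystander: steel spanner lying on the bench
Things that resemble listed ones, but are neither listed nor needed, are in the scene too. Leave any turquoise look-alike of the terminal_box alone. Leave any blue look-alike of the saddle alone.

How it is judged (in metres and radians):
On the way, in this order (a step that is already met when the one before it is completed fails the run):
1. the clamp lever is swung down (within 0.15 rad of shut) while the cover still stands open (more than 0.6 rad) (value of joint clamp_lever below 0.15 rad and value of joint cover above 0.6 rad), for 0.2 s.
2. the cover is shut over it (value of joint cover below 0.2 rad), for 0.2 s.
At the end, for the whole second after the job is handed in: the clamp lever is within 0.15 rad of shut, and the cover and the strap are caught shut: each stays under 0.2 rad by itself, with nothing pressing on it (value of joint clamp_lever below 0.15 rad and value of joint each of cover, strap below 0.2 rad); the robot touches nothing.
It fails at once if the box with its cover and lever, or the saddle with its strap, is pressed with more than 60 N (contact force between any of the fingers, the arm and terminal_box above 60 N or contact force between any of the fingers, the arm and saddle above 60 N).
It fails at once if a bystander is displaced by more than 30 mm (distance of any of bench_dog_a, bench_dog_b, screwdriver, coupling, glue, spare_saddle, spanner from where it was at the start of the episode above 0.03 m).
It also fails if it takes over 64 s, if anything falls off the work surface, if the arm or the gripper's body presses on something with over 40 N, if the wrist force passes 120 N, or if a joint passes its speed limit or range.

### The arm

A 6-joint arm with a two-finger parallel gripper is mounted at the origin on the work surface. World frame = base frame: x ahead of the robot, y to its left, z up, the work surface at z = 0. Lengths are in mm, angles in rad, forces in N, time in s.
With the tool pointing down it reaches from about 300 to 750 mm from the base axis. Payload 8.5 kg.
Tool frame: the origin (TCP) lies at the very end of the fingers, on their centre line; the grasp point (between the pads) lies arm.hold_point_z behind it (arm.hold_point_z is the distance from the TCP to the grasp point, in mm); z points along the fingers, y is the direction in which the jaws open and shut (so a half turn about z gives the same grasp; the last joint's range is limited). The gripper opens to 85 mm and grips with 20 to 120 N. Pads are 22 mm wide; open, the fingers measure 114 mm over their backs; the gripper's body (76 mm by 85 mm) begins 54 mm behind the grasp point. The pads swing forward as they close: fully open they stand 13 mm farther back than shut.
Start: joints at [-1.439, 0.381, 1.297, -0, 1.464, -0.215], TCP at [186.933, -517.239, 231.322] pointing down, gripper open.
Joint ranges: [-3.11, 3.11], [-0.89, 2.33], [0.22, 2.48], [-1.42, 4.56], [0.17, 2.85], [-2.88, 2.88]. Speed limits (rad/s): [2.39, 2.39, 3.14, 3.14, 3.14, 3.14].

### API

Orientations are given as a unit quaternion [w, x, y, z].
In Python, from cell import arm gives the robot as it stands. The module is installed in compiled form; this text tells all that it offers. Calls block until the motion is done:
- arm.move_ptp(position, orientation): joint-space move of the TCP to a pose.
- arm.move_linear(position, rate=150, orientation=None): straight line of the TCP; orientation=None keeps the orientation; rate is the mean speed in mm/s.
- arm.move_joints(angles): joint-space move.
- arm.set_gripper(opening, force=None): opening from 0.0 (shut) to 1.0 (fully open); force is the grip in N (None keeps the last); returns when the fingers have stopped.
- arm.pause(seconds).
- arm.ik(position, orientation): joint angles nearest the present ones, or None.
- arm.get_state(): the state.
- arm.snapshot(name): name is "side" or "top"; returns the picture (480x640x3 uint8, red, green, blue); there is no depth.
- arm.camera_info(name): a dict with "fx", "fy", "cx", "cy" (pixels), "xyz" and "attitude" of the camera in the world. Camera axes: x right, y up, looking along -z (the intrinsics and any distortion apply to the point x, -y, -z); pixel columns grow to the right and rows downward; lengths in mm; the calibration is good to about 2 mm. A picture is of the moment at which its call begins. camera_info takes no time and is no camera call.
A pose or a line that the arm cannot do raises arm.Unreachable and nothing moves.
- arm.close_job(): hands the job in, once; it reports no verdict.
The state is a dict: "t": time; "q": joint angles; "joint_vel": joint speeds; "tau": joint torques, N m; "tool_pos": TCP position; "orientation": TCP orientation; "wrist_force": force on the tool from outside, world axes, zero at the start; "wrist_torque": the same for the moment, N m; "gripper_width": opening from 0.0 (shut) to 1.0 (fully open).
Only numpy, scipy, OpenCV 4.12 (cv2) and the standard library are available. Lean on these libraries where they do the work, as an engineer would, in place of code of your own. Each camera call takes 0.05 s, during which the arm holds its last target. There are 200 camera calls.

## Working session

There is one attempt and no reset: what is moved stays moved. The work goes in short steps, each a Python script; the robot and the scene stay as the last script left them, time stands still between calls to the robot, and variables do not carry over. Pictures are saved under pics/ and viewed, about 8 in all and at most 12, crops included, and the job is handed in when it is done.

```bash
mkdir -p pics
python3 - <<'E'
from cell import arm
import cv2
for n in("side","top"):
    cv2.imwrite(f"pics/{n}0.png",arm.snapshot(n)[:,:,::-1]); print(n,arm.camera_info(n))
s=arm.get_state(); print(s["t"],s["orientation"],arm.hold_point_z)
E
```

```text
side {'fx': 594.4186312492595, 'fy': 594.4186312492595, 'cx': 324.0121641869593, 'cy': 235.35813932904705, 'xyz': array([ 332.3996944 , -960.27435204,  663.47395126]), 'attitude': array([ 0.87219644,  0.47316741, -0.05157998, -0.11280725])}
top {'fx': 463.3659531667724, 'fy': 463.3659531667724, 'cx': 319.2872950726036, 'cy': 227.23479572556124, 'xyz': array([487.48100379, -41.56952983, 984.43402419]), 'attitude': array([ 0.70979136,  0.03324733, -0.02140543, -0.70330125])}
0.1 [-6.71662809e-04  9.85003644e-01  1.72532230e-01  2.54911994e-05] 18.700000000000003
```

View pics/top0.png

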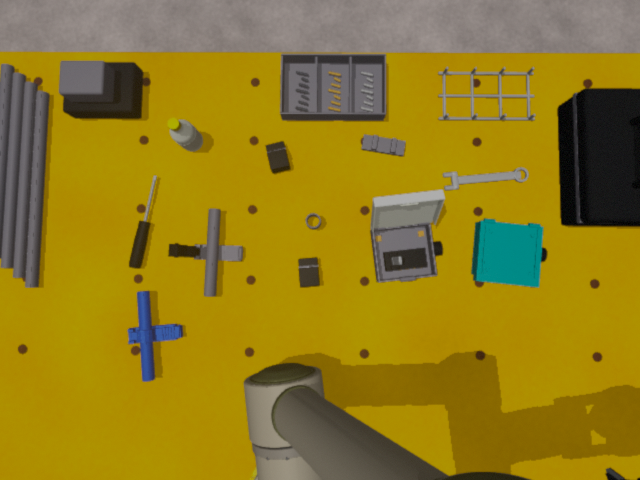

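View pics/side0.png

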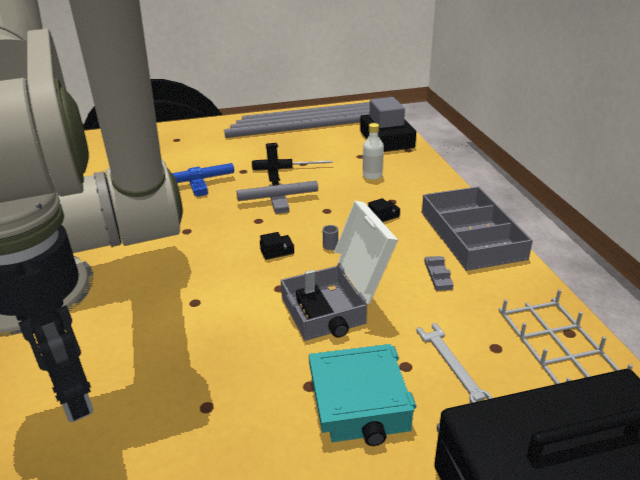

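The grey box is at top-view (404,252) and its cover leans to +x (image up). The turquoise look-alike is at (508,252). The grey saddle is at (213,253) with its black strap at (185,251), and the blue look-alike is at (147,335). I'll confirm these in one enlarged crop.

```bash
cat > h.py <<'E'
import numpy as np, cv2
from scipy.spatial.transform import Rotation as R
from cell import arm
def cam(n):
    c=arm.camera_info(n); q=c["attitude"]; return c,R.from_quat([q[1],q[2],q[3],q[0]])
def ray(n,u,v):
    c,r=cam(n); d=r.apply([(u-c["cx"])/c["fx"],-(v-c["cy"])/c["fy"],-1]); return np.array(c["xyz"]),d
def plane(n,u,v,z):
    o,d=ray(n,u,v); return o+d*(z-o[2])/d[2]
def two(a,b):
    (o1,d1),(o2,d2)=ray("top",*a),ray("side",*b)
    s=np.linalg.lstsq(np.c_[d1,-d2],o2-o1,rcond=None)[0]; p,q=o1+s[0]*d1,o2+s[1]*d2
    return (p+q)/2,np.linalg.norm(p-q)
def proj(n,p):
    c,r=cam(n); x=r.inv().apply(np.asarray(p)-c["xyz"]); return c["cx"]-c["fx"]*x[0]/x[2],c["cy"]+c["fy"]*x[1]/x[2]
E
python3 - <<'E'
from h import *
t=cv2.imread("pics/top0.png"); s=cv2.imread("pics/side0.png")
f=lambda im,x,y:cv2.resize(im[y:y+100,x:x+130],None,fx=3,fy=3,interpolation=cv2.INTER_CUBIC)
o=np.vstack([np.hstack([f(t,340,185),f(t,150,203)]),np.hstack([f(s,270,245),f(s,215,130)])])
cv2.imwrite("pics/crop1.png",o)
E
```

```text
(no output)
```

View pics/crop1.png

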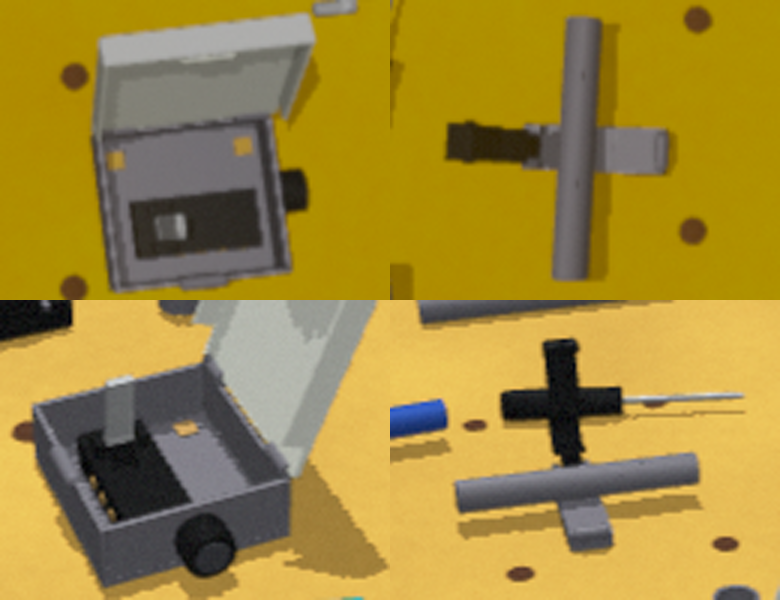

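Crop confirms: the grey box (cover white, lever standing, black gland on its -y side) and the grey saddle with a black strap are the targets; the turquoise and blue ones are decoys.

Run:
```python
from h import *
np.set_printoptions(precision=1,suppress=True)
T=lambda x,y:(340+x/3,185+y/3); S=lambda x,y:(270+x/3,245+(y-300)/3)
T2=lambda x,y:(150+(x-390)/3,203+y/3); S2=lambda x,y:(215+(x-390)/3,130+(y-300)/3)
C=np.array([plane("top",*T(*p),40) for p in[(112,291),(291,270),(270,118),(95,137)]])
print("corners FL FR BR BL",C,C.mean(0)); 
print("sizes",[np.linalg.norm(C[i]-C[(i+1)%4]) for i in range(4)])
e=(C[2]+C[3]-C[0]-C[1]); yaw=np.arctan2(e[1],e[0]); e2=C[0]+C[3]-C[1]-C[2]; print("yaw",yaw,np.arctan2(-e2[0],e2[1]))
# side check of rim corners: FL(35,405) FR? (103,527) BR(290,483) 
for a,b in[((112,291),(35,405)),((291,270),(103,528)),((270,118),(290,483))]: print(two(T(*a),S(*b)))
print("lever tip",two(T(170,215),S(120,379)),two(T(170,227),S(120,379)))
print("conduit ends",plane("top",*T2(584,17),24.5),plane("top",*T2(570,280),24.5))
print(plane("top",*T2(668,152),12))
print("tab",two(T2(447,142),S2(560,342)))
print("coveredge",two(T(207,30),S(0,0)) [1])
for n,u,v,z in[("dogR",309,272,20),("dogL",278,157,20),("coupl",314,221,40),("glue",176,125,130),("spare",384,145,20),("blue",170,332,20),("spanner",453,182,5),("sdr",140,245,10)]: print(n,plane("top",u,v,z))
```

```text
corners FL FR BR BL [[ 450.5 -143.8   40. ]
 [ 465.8 -264.1   40. ]
 [ 568.4 -250.9   40. ]
 [ 554.5 -132.3   40. ]] [ 509.8 -197.8   40. ]
sizes [np.float64(121.26084092857143), np.float64(103.44301473963957), np.float64(119.45555267140975), np.float64(104.58645813756424)]
yaw 0.1192892107542578 0.12194217113493533
(array([ 451.4, -144.4,   36.5]), np.float64(2.150400908928507))
(array([ 466. , -263.9,   40.9]), np.float64(0.3241929671558878))
(array([ 570.5, -251.8,   38.1]), np.float64(3.9608675692295874))
lever tip (array([ 498.9, -178. ,   70.1]), np.float64(5.346269295847105)) (array([ 494.9, -178.6,   70.9]), np.float64(2.3618760782573682))
conduit ends [598.9 194.2  24.5] [416.9 198.9  24.5]
[505.7 135.6  12. ]
tab (array([509.7, 258. , 109.5]), np.float64(1.8938256878242852))
coveredge 140.94515563683183
dogR [468.9  -4.6  20. ]
dogL [710.4  63.8  20. ]
coupl [573.3 -14.4  40. ]
glue [745.3 246.1 130. ]
spare [ 737.5 -160.    20. ]
blue [342.8 280.8  20. ]
spanner [ 662.2 -308.2    5. ]
sdr [521.9 354.3  10. ]
```

```bash
cat >> h.py <<'E'
BOX=(np.array([511.5,-197.5]),0.12); SAD=(np.array([508.,196.5]),-0.026)
def quat(yaw): return [0,np.cos(yaw/2),np.sin(yaw/2),0]
def world(fr,x,y,z):
    (o,w)=fr; c,s=np.cos(w),np.sin(w); return [o[0]+c*x-s*y,o[1]+s*x+c*y,z]
def F(b=0): return np.array(arm.get_state()["wrist_force"])-b
def pt(fr,ax,fix,piv,a,r,h,half):
    """TCP that puts the finger's bottom edge on the flap: flap points to -ax when shut"""
    u=piv[0]-r*np.cos(a)+h*np.sin(a)+half; z=piv[1]+r*np.sin(a)+h*np.cos(a)
    return world(fr,u,fix,z) if ax=="x" else world(fr,fix,u,z)
def sweep(P,angles,b,fmax,rate):
    for a in angles:
        arm.move_linear(pt(*P[:4],a,*P[4:]),rate=rate); f=F(b); s=arm.get_state()
        print(f"a={a:.3f} z={s['tool_pos'][2]:.1f} F={np.round(f,1)} t={s['t']:.2f}")
        if np.linalg.norm(f)>fmax: print("force stop"); return a
    return a
LEV=(BOX,"y",-15,(22,31),40,3,14.5)
COV=(BOX,"x",0,(55,43),110,3,11)
STR=(SAD,"y",0,(30,18),84,2.5,14.5)
def at(P,a,dz=0):
    p=pt(*P[:4],a,*P[4:]); return [p[0],p[1],p[2]+dz]
E
python3 - <<'E'
from h import *
q=quat(.12)
arm.set_gripper(0)
p=at(LEV,1.8); arm.move_ptp([p[0],p[1],200],q); arm.move_linear(p,rate=200)
b=F(); print(b,arm.get_state()["t"])
a=sweep(LEV,np.arange(1.6,0.25,-.15),b,40,80)
if a<.3: a=sweep(LEV,[.2,.12,.06,.02,-.01,-.03,-.05,-.07],b,25,25)
cv2.imwrite("pics/top1.png",arm.snapshot("top")[:,:,::-1]); cv2.imwrite("pics/side1.png",arm.snapshot("side")[:,:,::-1])
E
```

```text
[0.38754506 0.41180117 0.33624369] 3.4083
a=1.600 z=71.8 F=[-1.1  0.2 -1.1] t=3.66
a=1.450 z=71.2 F=[-0.8 -0.1 -0.2] t=3.91
a=1.300 z=70.2 F=[-1.1  0.3 -0.5] t=4.16
a=1.150 z=68.8 F=[ 0.4 -1.7  1.1] t=4.41
a=1.000 z=66.7 F=[-0.8 -3.5  3.9] t=4.66
a=0.850 z=63.5 F=[ 0.4 -3.1  3.3] t=4.91
a=0.700 z=58.3 F=[-0.1 -0.2 -0.5] t=5.16
a=0.550 z=54.0 F=[-0.9 -0.6 -0.7] t=5.41
a=0.400 z=49.0 F=[-0.2  0.2 -0.8] t=5.66
a=0.250 z=43.4 F=[ 0.3 -0.6  0.7] t=5.91
a=0.200 z=41.8 F=[-0.3 -0.6 -0.3] t=6.16
a=0.120 z=38.6 F=[ 0.1 -0.4  1.2] t=6.43
a=0.060 z=36.2 F=[ 0.2  0.1 -0.8] t=6.68
a=0.020 z=34.7 F=[-1.6 -0.2 -0.4] t=6.93
a=-0.010 z=34.0 F=[-2.   0.3  4.7] t=7.18
a=-0.030 z=33.9 F=[-5.1  1.9 14.1] t=7.43
a=-0.050 z=33.8 F=[-5.3  3.6 20.2] t=7.68
a=-0.070 z=33.7 F=[-7.3  4.  27.9] t=7.93
force stop
```

Run:
```python
from h import *
p=arm.get_state()["tool_pos"]; arm.move_linear([p[0],p[1],230],rate=250)
p=at(COV,1.95); e=world(BOX,135,0,230); arm.move_ptp(e,quat(.12))
t=arm.snapshot("top");s=arm.snapshot("side")
f=lambda im,x,y:cv2.resize(im[y:y+100,x:x+130],None,fx=3,fy=3,interpolation=cv2.INTER_CUBIC)
cv2.imwrite("pics/crop2.png",np.hstack([f(t,340,185),f(s,270,245)])[:,:,::-1]); print(arm.get_state()["t"])
```

```text
9.725
```

View pics/crop2.png

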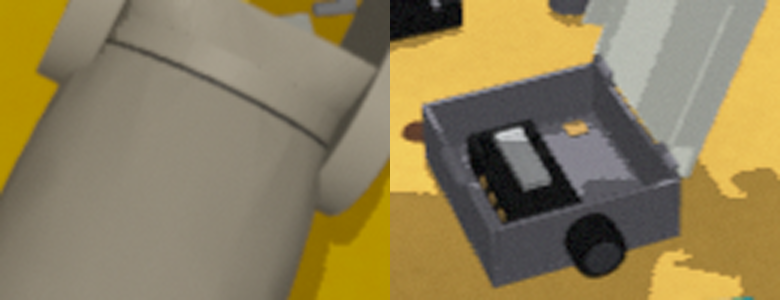

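In the side crop the lever lies flat on the block, at about (523,160), and the cover still stands open. Next is the cover.

Run:
```python
from h import *
arm.move_linear(world(BOX,135,0,145),rate=200)
b=F()
a=sweep(COV,np.arange(2.0,0.45,-.12),b,25,120)
if a<.5: a=sweep(COV,[.38,.34]+list(np.arange(.31,-.06,-.012)),b,30,25)
cv2.imwrite("pics/side2.png",arm.snapshot("side")[:,:,::-1])
```

```text
a=2.000 z=143.6 F=[-0.6 -0.2 -0.5] t=10.62
a=1.880 z=147.8 F=[-1.3 -0.1 -0.9] t=10.88
a=1.760 z=150.7 F=[-1.   0.6 -0.2] t=11.14
a=1.640 z=152.6 F=[-0.5  0.5  0.9] t=11.40
a=1.520 z=153.1 F=[-0.7  0.1  0.2] t=11.66
a=1.400 z=152.0 F=[ 0.2 -0.3 -0.2] t=11.92
a=1.280 z=149.3 F=[-0.7  0.2 -1.3] t=12.18
a=1.160 z=145.1 F=[ 0.   0.4 -0.1] t=12.43
a=1.040 z=139.5 F=[-0.9 -1.2 -0.4] t=12.69
a=0.920 z=132.4 F=[0.7 0.1 0.4] t=12.95
a=0.800 z=124.1 F=[0.4 0.4 0.3] t=13.21
a=0.680 z=114.6 F=[-0.9  0.1  0.2] t=13.47
a=0.560 z=104.1 F=[-1.8  0.1  0.6] t=13.72
```

Run:
```python
from h import *
b=np.array([0.38,0.41,0.34])
a=sweep(COV,[.46,.38,.34]+list(np.arange(.31,-.06,-.012)),b,30,40)
cv2.imwrite("pics/side2.png",arm.snapshot("side")[:,:,::-1])
```

```text
a=0.460 z=94.4 F=[ 0.2  0.5 -0.5] t=14.20
a=0.380 z=86.3 F=[-0.5 -0.7  0.1] t=14.57
a=0.340 z=82.3 F=[-0.3 -0.7  0.7] t=14.82
a=0.310 z=79.3 F=[ 0.2 -0.6  0.2] t=15.07
a=0.298 z=78.1 F=[ 0.4 -0.4  0.5] t=15.32
a=0.286 z=76.8 F=[ 0.1 -0.   0.6] t=15.57
a=0.274 z=75.6 F=[-1.6 -0.5  0.7] t=15.82
a=0.262 z=74.3 F=[0.3 0.2 0.5] t=16.07
a=0.250 z=73.0 F=[-0.6 -0.5  0.3] t=16.32
a=0.238 z=71.8 F=[-1.2 -0.6  0.3] t=16.57
a=0.226 z=70.5 F=[-0.3 -0.6  0.4] t=16.82
a=0.214 z=69.2 F=[-0.2 -1.3  0.6] t=17.07
a=0.202 z=67.9 F=[-0.4 -1.   0.2] t=17.32
a=0.190 z=66.7 F=[-1.4 -0.9  0.5] t=17.57
a=0.178 z=65.3 F=[-0.7 -1.7  0.7] t=17.82
a=0.166 z=64.0 F=[ 0.  -0.8  0.8] t=18.07
a=0.154 z=62.7 F=[-1.1 -1.   0.4] t=18.32
a=0.142 z=61.4 F=[-0.3 -0.2  0.7] t=18.57
a=0.130 z=60.2 F=[-0.2 -0.7  1. ] t=18.82
a=0.118 z=58.9 F=[-0.7 -1.6  0.7] t=19.07
a=0.106 z=57.7 F=[-0.8 -1.4  3.5] t=19.32
a=0.094 z=56.2 F=[-0.5 -1.   1.7] t=19.57
a=0.082 z=54.8 F=[-1.2 -1.1  1.1] t=19.82
a=0.070 z=53.5 F=[-0.4 -1.9  0. ] t=20.07
a=0.058 z=52.2 F=[-0.3  0.4  0.3] t=20.32
a=0.046 z=50.9 F=[-1.  -1.1  0. ] t=20.57
a=0.034 z=49.6 F=[-0.4  0.3 -0.3] t=20.82
a=0.022 z=48.4 F=[ 0.  -0.4  1.7] t=21.07
a=0.010 z=47.1 F=[ 0.6 -0.8  0.8] t=21.32
a=-0.002 z=46.4 F=[-1.7  0.4  8.9] t=21.57
a=-0.014 z=46.2 F=[-6.6  2.4 19.7] t=21.82
a=-0.026 z=46.0 F=[-8.3  4.3 34.3] t=22.07
force stop
```

Run:
```python
import cv2
s=cv2.imread("pics/side2.png"); cv2.imwrite("pics/crop3.png",cv2.resize(s[150:350,220:450],None,fx=3,fy=3))
```

```text
(no output)
```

View pics/crop3.png

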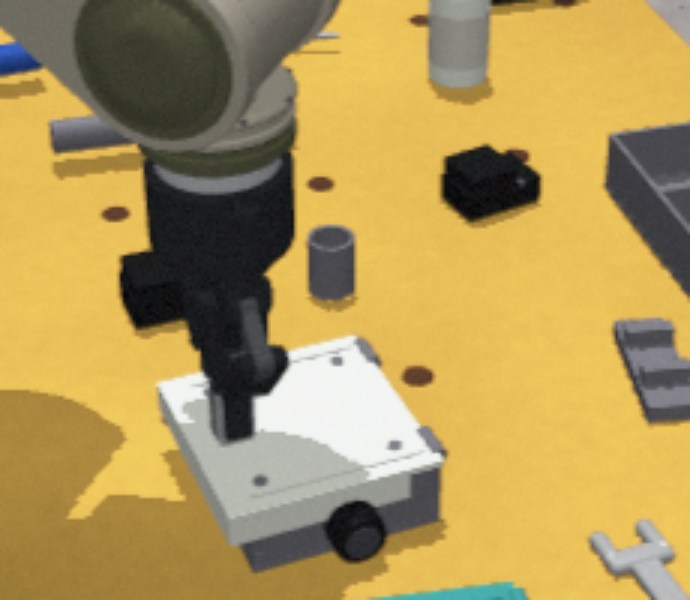

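The cover lies level under the finger. I'll lift off to see whether it holds, moving on to the strap approach on the way.

Run:
```python
from h import *
p=arm.get_state()["tool_pos"]; arm.move_linear([p[0],p[1],230],rate=200)
e=world(SAD,0,115,200); arm.move_ptp(e,quat(-.026))
t=arm.snapshot("top");s=arm.snapshot("side")
f=lambda im,x,y:cv2.resize(im[y:y+100,x:x+130],None,fx=3,fy=3,interpolation=cv2.INTER_CUBIC)
cv2.imwrite("pics/crop4.png",np.hstack([f(s,200,130),f(s,270,245)])[:,:,::-1]); print(arm.get_state()["t"])
```

```text
25.1833
```

View pics/crop4.png

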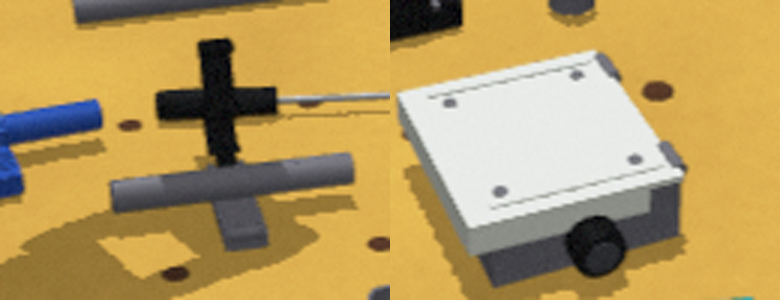

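With nothing pressing on it, the cover stays level (right crop), so it is latched. The strap still stands open. Closing it now.

Run:
```python
from h import *
arm.move_linear(world(SAD,0,95,98),rate=200)
b=F()
a=sweep(STR,np.arange(2.1,0.39,-.15),b,25,100)
if a<.5: a=sweep(STR,np.arange(.38,-.08,-.018),b,32,30)
cv2.imwrite("pics/side3.png",arm.snapshot("side")[:,:,::-1])
```

```text
a=2.100 z=90.0 F=[-0.9 -0.3 -0.6] t=26.11
a=1.950 z=96.0 F=[-0.3 -0.5  0.6] t=26.38
a=1.800 z=99.5 F=[-0.  -0.  -0.6] t=26.66
a=1.650 z=101.6 F=[ 0.5 -0.4 -0.2] t=26.93
a=1.500 z=102.0 F=[-0.2  0.2 -0.3] t=27.21
a=1.350 z=100.5 F=[-0.8  0.   0.4] t=27.48
a=1.200 z=97.1 F=[-0.1  0.4 -0.2] t=27.76
a=1.050 z=91.9 F=[-0.4 -0.2  0.2] t=28.03
a=0.900 z=85.1 F=[-0.3 -0.6 -1.1] t=28.31
a=0.750 z=76.9 F=[0.3 0.6 0.4] t=28.58
a=0.600 z=67.4 F=[-0.7  0.4 -0.2] t=28.86
a=0.450 z=56.8 F=[-0.5  1.   0. ] t=29.13
a=0.380 z=51.5 F=[-0.3 -0.1 -0.9] t=29.48
a=0.362 z=50.1 F=[-1.1  0.5  0.4] t=29.73
a=0.344 z=48.6 F=[-0.4  0.7  0.2] t=29.98
a=0.326 z=47.2 F=[-0.1  0.2 -0.6] t=30.23
a=0.308 z=45.7 F=[-0.   0.7 -0.1] t=30.48
a=0.290 z=44.3 F=[-0.6  0.4  0.3] t=30.73
a=0.272 z=42.9 F=[ 0.7 -0.7  1.2] t=30.98
a=0.254 z=41.4 F=[ 0.4 -0.   1.1] t=31.23
a=0.236 z=40.0 F=[ 0.4 -0.5  0.1] t=31.48
a=0.218 z=38.5 F=[-0.1  0.3  1. ] t=31.73
a=0.200 z=37.1 F=[-0.8 -0.5 -0.2] t=31.98
a=0.182 z=35.6 F=[-0.5 -0.4  0.7] t=32.23
a=0.164 z=34.1 F=[-0.4 -0.1  0.8] t=32.48
a=0.146 z=32.6 F=[ 0.1 -0.2 -0.9] t=32.73
a=0.128 z=31.1 F=[-0.2 -0.5  1.2] t=32.98
a=0.110 z=29.8 F=[-0.4 -0.7  3.3] t=33.23
a=0.092 z=28.1 F=[-0.3  0.5  1.8] t=33.48
a=0.074 z=26.5 F=[ 0.7 -0.9  0.5] t=33.73
a=0.056 z=24.9 F=[-1.1 -0.  -0.4] t=33.98
a=0.038 z=23.5 F=[-0.2  0.5 -0.1] t=34.23
a=0.020 z=22.1 F=[-0.6  0.2 -0.6] t=34.48
a=0.002 z=20.7 F=[-0.8  1.   0.4] t=34.73
a=-0.016 z=20.3 F=[-3.2 -0.  13.2] t=34.98
a=-0.034 z=20.1 F=[-7.5 -1.5 27.4] t=35.23
a=-0.052 z=19.8 F=[-11.3  -1.8  41.4] t=35.48
force stop
```

Run:
```python
from h import *
p=arm.get_state()["tool_pos"]; arm.move_linear([p[0],p[1],200],rate=200)
arm.move_joints([-1.439,.381,1.297,0,1.464,-.215])
t=arm.snapshot("top");s=arm.snapshot("side")
cv2.imwrite("pics/top4.png",t[:,:,::-1])
f=lambda im,x,y:cv2.resize(im[y:y+100,x:x+130],None,fx=3,fy=3,interpolation=cv2.INTER_CUBIC)
cv2.imwrite("pics/crop5.png",np.vstack([np.hstack([f(t,340,185),f(t,150,203)]),np.hstack([f(s,270,245),f(s,215,130)])])[:,:,::-1])
d=cv2.absdiff(cv2.imread("pics/top0.png"),cv2.imread("pics/top4.png")).max(2)>60
n,_,st,_=cv2.connectedComponentsWithStats(d.astype(np.uint8)); print(st[1:][st[1:,4]>15]); print(arm.get_state()["t"])
```

```text
[[ 370  189   76   39 2159]
 [ 370  222   71   68 2779]
 [ 169  243   29   15  342]
 [ 205  247   12   11   99]
 [ 219  247   22   12  219]
 [ 243  247    5   13   56]
 [ 627  453   13   27  278]
 [ 606  468   21   12  147]]
39.3417
```

View pics/crop5.png

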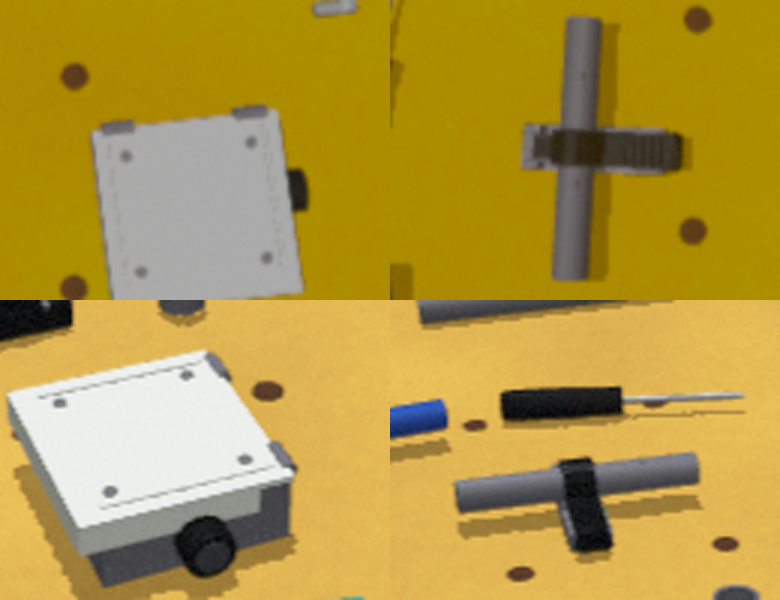

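Cover and strap both hold shut with the arm away, and the picture difference shows changes only at the box, the saddle and the arm. I'm handing in.

```bash
python3 -c "
from cell import arm
arm.close_job()"
```

```text
the job is handed in; nothing more can be done
```

The job is done and handed in at about 39 s of the 64 s allowed. I swung the clamp lever down first, then shut the cover, then shut the strap, all with the closed fingertips.

**Last checks:**
- **Lever:** it bottomed with the fingertips at a height of 33.7 mm (34 mm expected when shut). The picture before I closed the cover shows it lying flat.
- **Cover and strap:** both stayed level in the pictures taken after the arm had withdrawn.
- **Other things on the bench:** comparing the top views from before and after shows changes only at the box, the saddle and the arm.
- **Forces:** the highest reading was about 43 N, when the strap bottomed. That is above my own 32 N stop but under the 60 N limit. Readings were taken only at the end of each small step.

**What disagreed:** I never saw the stated 5 to 15 N catch resistance. On both parts there was only a blip of about 3.5 N near 0.11 rad, so the catch probably clicked between two readings. That the two are latched rests on them staying shut by themselves.

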